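# Yellow meter out of the instrument case

## Task

Open the blue lid of the instrument case (it has a red lug to lift it by), taking it past its balance point so that it stays fully open by itself. Then lift out the yellow meter and lay it gently face up in the middle of the green mat, leaving the dark grey tester lying in the case.

Things in the scene. Friction and masses are not known exactly. Their poses are not given: they have to be found in the camera images.
- lid_lug (a point): Grip point in the red lug standing on the blue lid of the black case, mid-width, by the edge nearest the robot. Lug: 40 mm (x) by 14 (y) by 40 tall; the point is at its middle in x and y, 14 mm below its top, 26 above the lid. Axes turn with the lid: z out of the lid (up when shut), x towards the hinge, y along it. Hinge axis: +125 mm in x, -44 in z from here; lid's free edge: -25 mm in x.
- lid (a joint): Opening of the lid, rad: 0 shut (start), 1.95 at its stop. Hinge on the case's far side; it opens up and away from the robot. Free hinge, no latch, 0.2 to 0.35 kg: below about 1.45 it falls shut, beyond it falls open to the stop. Case fixed to the bench, 150 mm (x) by 240 (y), walls 5 thick and 42 high, yawed up to 0.25 rad; shut lid top at 60, lug top at 100 mm. Open lid reaches 0.2 m high.
- meter: Loose yellow meter, pale screen, round black dial: block 100 mm (x) by 38 (y) by 32 high, up to 0.28 kg. Origin: centre of its underside; z up when face up, screen towards +x. Starts on the case's foam floor (16 mm above the bench), 55 mm left or right of the case's middle, long side square to the hinge within 5 degrees; 25 mm or more free beside its long sides. Hidden while the lid is shut.
- tester: Loose dark grey tester, blue screen, four green keys; same size, shape and origin as the meter. Lies in the other half of the same case, to be left alone.
- mat: Fixed green mat 160 by 160 by 3 mm with a white outline, on the bench on the other side of the robot's middle from the case. Origin: centre of its underside, at bench height. Between case and mat lies a screwdriver (under 35 mm high); a spray can 150 mm tall stands beyond, a spool 33 mm high nearer the robot.
Not all that is in view belongs to the job. What is meant by the mat is not pink or purple, and is the larger of those in its own colour.

How it is judged:
By the outcome, as a careful person would: the job done as asked, in the order asked, and still so for the second after the job is handed in, with the robot touching nothing.
It also fails if it takes over 54 s, if anything falls off the work surface, if the arm or the gripper's body presses on something with over 40 N, if the wrist force passes 120 N, or if a joint passes its speed limit or range.

## Robot

A 6-joint arm with a two-finger parallel gripper is mounted at the origin on the work surface. World frame = base frame: x ahead of the robot, y to its left, z up, the work surface at z = 0. Lengths are in m, angles in rad, forces in N, time in s.
With the tool pointing down it reaches from about 0.15 to 0.775 m from the base axis. Payload 6.1 kg.
Tool frame: the origin (TCP) lies midway between the tips of the shut fingers; the grasp point (between the pads) lies 19 mm behind it; x points along the fingers, z is the direction in which the jaws open and shut, and the axes are right-handed (so a half turn about x gives the same grasp; the last joint's range is limited). The gripper opens to 85 mm and grips with 20 to 120 N. Pads are 22 mm wide; open, the fingers measure 114 mm over their backs; the gripper's body (76 mm by 85 mm) begins 54 mm behind the grasp point. The pads swing forward as they close: fully open they stand 13 mm farther back than shut.
Start: joints at [-1.17, 0.126, -0.04, 1.405, 0, 1.571], TCP at [0.205, -0.483, 0.231] pointing down, gripper open.
Joint ranges: [-2.72, 2.72], [-0.95, 1.95], [-1.27, 1.35], [-1.78, 2.02], [-1.46, 1.47], [-3.14, 3.14]. Speed limits (rad/s): [2.39, 2.39, 3.01, 3.14, 3.14, 3.14].

## Interface

Orientations are given as a unit quaternion [x, y, z, w].
In Python, from plant import arm, eyes gives the robot as it stands. The module is installed in compiled form; this text tells all that it offers.
- The arm moves only by the tool step_arm, never from a script. Its argument "commands" is a list of rows, each an object with "linear": the shift along the tool's x, y, z in mm, a list of three; "twist": the turn about the tool's x in degrees; "jaw": the opening in per cent of the stroke, from 0 (shut) to 100 (fully open). In form: [{"linear": [dx, dy, dz], "twist": twist, "jaw": jaw}, ...]. A call has 1 to 8 rows; each row shifts and turns the pose as measured when the row begins, along the tool's axes as they then stand; what a row does not reach is not made up. A row lasts 1/8 s, in which the tool goes at most 62.5 mm and 10.7 degrees, less where a joint would pass 70% of its speed; a pose out of reach is approached as far as the arm can. A call is refused whole if a number of a shift passes 62.5 or a number of a turn 10.7, either way. A call with a gripper value outside its range is refused whole. The fingers move at their own pace and stop on an object; "grip_force" is the grip in N (left out, the last holds). Time passes only in rows, so rows that do not move let the fingers close. It gives the time, the measured TCP pose, the force and the opening at its end, in the units of the state.
- arm.sense(): the state, without advancing time (a new reading comes with each control period).
- eyes.capture(name): name is "side" or "top"; returns the picture (480x640x3 uint8, red, green, blue); there is no depth.
- eyes.camera_info(name): a dict with "fx", "fy", "cx", "cy" (pixels), "view" (4x4, takes a point from world to camera coordinates). Camera axes: x right, y up, looking along -z (the intrinsics and any distortion apply to the point x, -y, -z); pixel columns grow to the right and rows downward; lengths in m; the calibration is good to about 2 mm. A picture is of the moment at which its call begins. camera_info takes no time and is no camera call.
- arm.finish_job(): hands the job in, once; it reports no verdict.
The state is a dict: "time": time; "joints": joint angles; "dq": joint speeds; "joint_torque": joint torques, N m; "eef_pos": TCP position; "eef_rot": TCP orientation; "ft_force": force on the tool from outside, world axes, zero at the start; "moment": the same for the moment, N m; "opening": finger opening in m.
Only numpy, scipy, OpenCV 4.12 (cv2) and the standard library are available. Lean on these libraries where they do the work, as an engineer would, in place of code of your own. Each camera call takes 0.05 s, during which the arm holds its last target.

## Working session

There is one attempt and no reset: what is moved stays moved. The work goes in short steps, Python scripts to look and compute and a tool call to move; the robot and the scene stay as the last step left them, time stands still between calls to the robot, and variables do not carry over. Pictures are saved under pics/ and viewed, and the job is handed in when it is done.

Besides the shell and the picture viewer there is one more tool, called by a JSON object that holds its "method" and its "body". step_arm: Moves the arm, as the interface text tells. Its arguments: {"type":"object","properties":{"commands":{"type":"array","items":{"type":"object","properties":{"linear":{"type":"array","items":{"type":"number"}},"twist":{"type":"number"},"jaw":{"type":"number"}}}},"grip_force":{"type":"number"}},"required":["commands"]}

```bash
mkdir -p pics; cat > h.py <<'E'
import numpy as np, cv2
from plant import arm, eyes
def cap(n,f):
    im=eyes.capture(n); cv2.imwrite('pics/'+f+'.png',cv2.cvtColor(im,cv2.COLOR_RGB2BGR)); return im
E
python3 - <<'E'
from h import *
s=arm.sense(); print(s)
for n in('side','top'):
    i=eyes.camera_info(n); print(n,i); cap(n,n+'0')
E
```

```text
{'time': 0.0, 'joints': array([-1.17000027e+00,  1.26341261e-01, -4.06138034e-02,  1.40538379e+00,
       -3.55454415e-07,  1.57079428e+00]), 'dq': array([-2.91183483e-04, -1.26791783e-03, -3.42338177e-04, -7.96198004e-05,
        9.81354729e-04,  1.29080779e-03]), 'joint_torque': array([ 2.88685590e-05, -4.35917222e+01,  3.52922058e+01,  1.73417054e-02,
       -1.23675268e-04, -1.31187920e-05]), 'eef_pos': array([ 0.20467065, -0.48301951,  0.23054613]), 'eef_rot': array([ 0.39076433,  0.58997839, -0.39016224,  0.58906889]), 'ft_force': array([0.39971694, 0.57024804, 0.35192973]), 'moment': array([ 0.01681358, -0.04521128,  0.06907766]), 'opening': 0.08558752953080541}
side {'fx': 524.0088815392944, 'fy': 524.0088815392944, 'cx': 323.338386562834, 'cy': 237.29311899145208, 'view': array([[-0.65299021, -0.75725318,  0.01309222,  0.42922967],
       [ 0.56061051, -0.47165495,  0.6806302 , -0.3072137 ],
       [-0.50923437,  0.45178449,  0.73251016, -1.11536842],
       [ 0.        ,  0.        ,  0.        ,  1.        ]])}
top {'fx': 568.1322471657671, 'fy': 568.1322471657671, 'cx': 308.95249452150335, 'cy': 246.03959496242288, 'view': array([[-0.10753786, -0.9941954 , -0.00333357,  0.13573426],
       [ 0.9730572 , -0.10593808,  0.20478479, -0.50937476],
       [-0.20394925,  0.01877836,  0.97880135, -1.23870155],
       [ 0.        ,  0.        ,  0.        ,  1.        ]])}
```

View pics/top0.png

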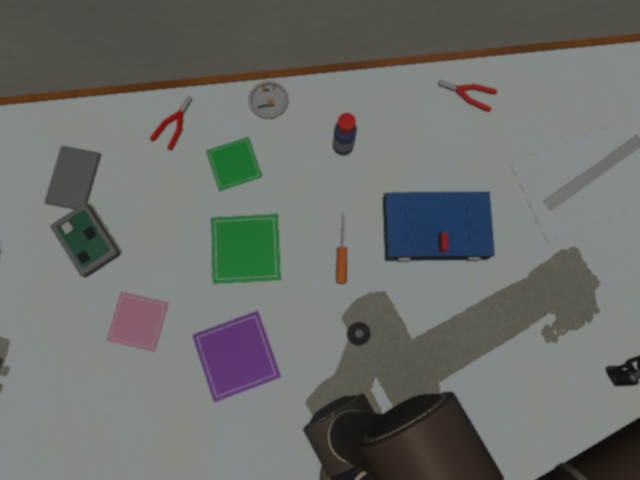

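View pics/side0.png

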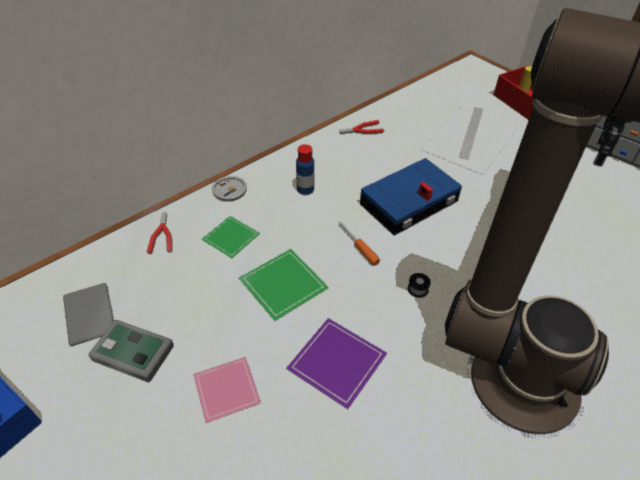

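Top view: red candidates are the lug on the blue lid (444,242), the can cap (346,121) and pliers (175,130) and (475,97). I choose the lug. Mat candidates are large green (246,248), small green (234,163), purple (236,356) and pink (137,321). I choose the large green one. The screwdriver is at (342,255), the spool at (358,333).

```bash
cat >> h.py <<'E'
def ray(n,u,v):
    i=eyes.camera_info(n); V=np.array(i['view']); R=V[:3,:3]; t=V[:3,3]
    d=np.array([(u-i['cx'])/i['fx'],-(v-i['cy'])/i['fy'],-1.0])
    return -R.T@t, R.T@d
def onz(n,u,v,z):
    c,d=ray(n,u,v); return c+d*(z-c[2])/d[2]
def proj(n,p):
    i=eyes.camera_info(n); V=np.array(i['view']); q=V[:3,:3]@np.asarray(p,float)+V[:3,3]
    return np.array([i['cx']+i['fx']*q[0]/-q[2], i['cy']+i['fy']*(-q[1])/-q[2]])
def tri(pts):
    A=np.zeros((3,3));b=np.zeros(3)
    L=[]
    for n,u,v in pts:
        c,d=ray(n,u,v); d/=np.linalg.norm(d); P=np.eye(3)-np.outer(d,d); A+=P;b+=P@c; L.append((P,c))
    x=np.linalg.solve(A,b); return x,[np.linalg.norm(P@(x-c)) for P,c in L]
def load(f): return cv2.cvtColor(cv2.imread('pics/'+f+'.png'),cv2.COLOR_BGR2HSV)
def mask(hsv,h0,h1,s=120,v=40):
    H,S,V=cv2.split(hsv)
    m=((H>=h0)&(H<=h1)) if h0<=h1 else ((H>=h0)|(H<=h1))
    return (m&(S>=s)&(V>=v)).astype(np.uint8)*255
def blobs(m,amin=60):
    cs,_=cv2.findContours(m,cv2.RETR_EXTERNAL,cv2.CHAIN_APPROX_NONE)
    return sorted([c for c in cs if cv2.contourArea(c)>amin],key=cv2.contourArea,reverse=True)
E
python3 - <<'E'
from h import *
for n in('top','side'):
    h=load(n+'0')
    for nm,a,z in(('red',((170,8,150,70)),.08),('blue',((100,125,120,30)),.06),('green',((50,75,120,40)),.003)):
        for c in blobs(mask(h,*a),40 if nm=='red' else 600)[:5]:
            r=cv2.minAreaRect(c); m=cv2.moments(c);u,v=m['m10']/m['m00'],m['m01']/m['m00']
            print(n,nm,cv2.contourArea(c),np.round([u,v],1),np.round(onz(n,u,v,z),4),'box',[np.round(onz(n,*p,z)[:2],3).tolist() for p in cv2.boxPoints(r)])
a=cv2.imread('pics/top0.png')[180:275,370:510]; b=cv2.imread('pics/side0.png')[145:240,350:490]
cv2.imwrite('pics/crop0.png',cv2.resize(np.vstack([a,b]),None,fx=3,fy=3,interpolation=cv2.INTER_CUBIC))
E
```

```text
top red 273.0 [170.3 127.4] [0.831  0.3711 0.08  ] box [[0.808, 0.419], [0.889, 0.375], [0.857, 0.328], [0.778, 0.373]]
top red 236.0 [473.7  93.9] [ 0.8372 -0.3444  0.08  ] box [[0.833, -0.293], [0.883, -0.318], [0.842, -0.398], [0.792, -0.372]]
top red 196.0 [346.2 121.7] [ 0.8005 -0.0376  0.08  ] box [[0.822, -0.021], [0.818, -0.058], [0.78, -0.053], [0.784, -0.017]]
top red 81.5 [444.  241.2] [ 0.4937 -0.2197  0.08  ] box [[0.513, -0.216], [0.512, -0.229], [0.473, -0.223], [0.475, -0.21]]
top blue 6442.0 [438.5 224.3] [ 0.5379 -0.2185  0.06  ] box [[0.625, -0.11], [0.598, -0.355], [0.452, -0.329], [0.478, -0.09]]
top green 4143.5 [245.1 248.5] [0.5418 0.2296 0.003 ] box [[0.626, 0.306], [0.617, 0.148], [0.46, 0.156], [0.469, 0.311]]
top green 1706.0 [233.5 163.4] [0.756  0.2397 0.003 ] box [[0.796, 0.303], [0.82, 0.2], [0.717, 0.177], [0.693, 0.279]]
side red 288.0 [515.2  78.5] [ 0.6782 -0.8888  0.08  ] box [[0.735, -0.875], [0.708, -0.989], [0.576, -0.847], [0.604, -0.743]]
side red 172.5 [304.8 153. ] [ 0.8236 -0.0714  0.08  ] box [[0.865, -0.08], [0.841, -0.109], [0.781, -0.0
[... 192 characters left out ...]
8  ] box [[0.837, -0.271], [0.803, -0.357], [0.756, -0.32], [0.789, -0.236]]
side red 62.5 [426.8 189.1] [ 0.4931 -0.2243  0.08  ] box [[0.522, -0.226], [0.519, -0.254], [0.461, -0.221], [0.464, -0.194]]
side blue 3363.5 [410.4 190.6] [ 0.5311 -0.2046  0.06  ] box [[0.624, -0.102], [0.6, -0.416], [0.438, -0.315], [0.473, -0.033]]
side blue 1611.0 [ 13.5 418. ] [0.576  0.8403 0.06  ] box [[0.52, 0.883], [0.679, 0.831], [0.628, 0.771], [0.474, 0.829]]
side green 2271.0 [282.9 282.8] [0.5404 0.2316 0.003 ] box [[0.611, 0.291], [0.613, 0.133], [0.473, 0.167], [0.478, 0.314]]
side green 847.5 [230.1 236. ] [0.7542 0.2424 0.003 ] box [[0.793, 0.304], [0.853, 0.207], [0.726, 0.183], [0.674, 0.278]]
```

View pics/crop0.png

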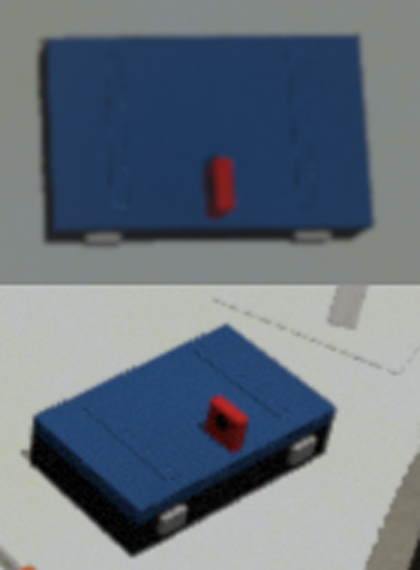

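The crop confirms it: the red lug stands on the blue lid of the black case, mid-width by the near edge, with the latches on the near side. Next, the lid's exact yaw from its corners, and the mat corners.

```bash
cat >> h.py <<'E'
def quad(c):
    # fit lines to the 4 sides via minAreaRect-free approx
    h=cv2.convexHull(c)
    for e in np.linspace(.01,.1,40):
        a=cv2.approxPolyDP(h,e*cv2.arcLength(h,True),True)
        if len(a)==4: break
    return a.reshape(-1,2)
def fitsides(c,q):
    P=c.reshape(-1,2).astype(float); out=[];L=[]
    for k in range(4):
        a,b=q[k].astype(float),q[(k+1)%4].astype(float); d=(b-a);l=np.linalg.norm(d);d/=l;n=np.array([-d[1],d[0]])
        s=(P-a)@d; e=np.abs((P-a)@n); sel=P[(s>.12*l)&(s<.88*l)&(e<4)]
        vx,vy,x,y=cv2.fitLine(sel.astype(np.float32),cv2.DIST_HUBER,0,.01,.01).ravel(); L.append(np.cross([x,y,1],[x+vx,y+vy,1]))
    for k in range(4):
        p=np.cross(L[k-1],L[k]); out.append(p[:2]/p[2])
    return np.array(out)
E
python3 - <<'E'
from h import *
def rep(n,c,z):
    q=fitsides(c,quad(c)); W=np.array([onz(n,*p,z)[:2] for p in q]); 
    print(n,q.round(1).tolist(),W.round(4).tolist(),'ctr',W.mean(0).round(4),'len',np.linalg.norm(np.roll(W,-1,0)-W,axis=1).round(4),'ang',[round(float(np.arctan2(*(b-a)[::-1])),3) for a,b in zip(W,np.roll(W,-1,0))])
for n in('top','side'):
    h=load(n+'0')
    m=mask(h,100,125,120,45)
    rep(n,blobs(m,600)[0],.06); rep(n,blobs(mask(h,50,75,120,40),600)[0],.003)
from scipy.spatial.transform import Rotation as R
print(R.from_quat(arm.sense()['eef_rot']).as_matrix().round(3))
E
```

```text
top [[487.9, 193.0], [492.7, 255.0], [388.1, 255.2], [385.4, 193.0]] [[0.5991, -0.343], [0.4543, -0.3289], [0.4793, -0.0949], [0.6247, -0.1084]] ctr [ 0.5393 -0.2188] len [0.1454 0.2353 0.146  0.236 ] ang [3.044, 1.465, -0.093, -1.68]
top [[276.3, 214.8], [278.9, 278.5], [213.5, 281.9], [211.7, 218.5]] [[0.6158, 0.1484], [0.4621, 0.1571], [0.4705, 0.3097], [0.6233, 0.3028]] ctr [0.5429 0.2295] len [0.154  0.1528 0.153  0.1546] ang [3.085, 1.516, -0.045, -1.619]
side [[462.9, 187.7], [397.4, 222.4], [360.6, 189.4], [425.0, 158.7]] [[0.4458, -0.3249], [0.4692, -0.0886], [0.6221, -0.1032], [0.5984, -0.3403]] ctr [ 0.5339 -0.2142] len [0.2374 0.1536 0.2382 0.1534] ang [1.472, -0.095, -1.67, 3.041]
side [[289.6, 253.3], [320.3, 285.9], [275.6, 312.9], [245.7, 278.0]] [[0.6052, 0.1596], [0.4739, 0.1679], [0.4812, 0.299], [0.6114, 0.2925]] ctr [0.5429 0.2297] len [0.1316 0.1313 0.1304 0.133 ] ang [3.078, 1.515, -0.05, -1.618]
[[-0.001  0.921  0.39 ]
 [ 0.001  0.39  -0.921]
 [-1.    -0.    -0.001]]
```

```bash
python3 - <<'E'
from h import *
print(tri([('top',444,241.2),('side',426.8,189.1)]), onz('top',444,241.2,.095),onz('side',426.8,189.1,.085))
h=load('top0')[225:260,430:460]; print(mask(h,170,8,150,70)[:, :].nonzero()[1].min()+430)
yaw=-.097; c=np.array([.537,-.2165]); ex=np.array([np.cos(yaw),np.sin(yaw)])
l=c-.05*ex; print('pred lug',l)
for z in(.1,.06):
  for s in(-.02,.02):
    print(z,s,[proj(n,[*(l+s*ex),z]).round(1).tolist() for n in('top','side')])
for n in('top','side'):
    for c in blobs(mask(load(n+'0'),170,8,120,60),30):
        x,y,w,hh=cv2.boundingRect(c)
        if w<30 and hh<30: print(n,x,y,w,hh)
E
```

```text
(array([ 0.4916045 , -0.21933499,  0.08451474]), [np.float64(0.001587261075550352), np.float64(0.001587261075550205)]) [ 0.49094015 -0.21573444  0.095     ] [ 0.48994018 -0.21970169  0.085     ]
441
pred lug [ 0.48723504 -0.2116576 ]
0.1 -0.02 [[443.5, 251.5], [431.7, 190.9]]
0.1 0.02 [[442.4, 233.7], [421.3, 182.6]]
0.06 -0.02 [[439.4, 255.0], [429.2, 202.0]]
0.06 0.02 [[438.4, 237.6], [419.1, 193.7]]
top 338 113 17 21
top 441 233 7 19
side 298 145 14 18
side 420 182 13 18
```

```bash
cat > plan.py <<'E'
# usage: plan.py x y z jawdeg [N]  -> rows (tool frame), jawdeg = world heading of tool z
import sys
from h import *
from scipy.spatial.transform import Rotation as R
def plan(tgt,jd,N=None):
    s=arm.sense(); M=R.from_quat(s['eef_rot']).as_matrix(); p=s['eef_pos']
    h=np.degrees(np.arctan2(M[1,2],M[0,2])); dh=(jd-h+180)%360-180 ; tw=-dh
    print('t',round(s['time'],2),'p',p.round(4),'head',round(h,1),'tw',round(tw,1),'op',round(s['opening'],4),'F',s['ft_force'].round(1),'q',s['joints'].round(2))
    d=np.array(tgt)-p; N=N or int(max(1,np.ceil(max(np.linalg.norm(d)/.055,abs(tw)/10.5))))
    for k in range(min(N,8)):
        a=np.radians(h+dh*k/N); z=np.array([np.cos(a),np.sin(a),0]); x=np.array([0,0,-1.]); y=np.cross(z,x)
        print((d/N*1000@np.array([x,y,z]).T).round(1), round(tw/N,1))
    print('N',N)
if __name__=='__main__':
    a=[float(v) for v in sys.argv[1:]]; plan(a[:3],a[3],int(a[4]) if len(a)>4 else None)
E
python3 plan.py .49 -.217 .18 84
```

```text
t 0.1 p [ 0.2047 -0.483   0.2306] head -67.0 tw -151.0 op 0.0852 F [ 0.1 -0.9  0.1] q [-1.17  0.13 -0.04  1.41 -0.    1.57]
[ 3.4 24.4 -8.9] -10.1
[ 3.4 25.6 -4.5] -10.1
[ 3.4 26.   0. ] -10.1
[ 3.4 25.6  4.6] -10.1
[ 3.4 24.4  9. ] -10.1
[ 3.4 22.5 13.1] -10.1
[ 3.4 19.8 16.8] -10.1
[ 3.4 16.6 20.1] -10.1
N 15
```

{"method": "step_arm", "body": {"commands": [{"linear": [3, 24, -9], "twist": -10, "jaw": 40}, {"linear": [3, 26, -4], "twist": -10, "jaw": 40}, {"linear": [3, 26, 0], "twist": -10, "jaw": 40}, {"linear": [3, 26, 5], "twist": -10, "jaw": 40}, {"linear": [3, 24, 9], "twist": -10, "jaw": 40}, {"linear": [3, 22, 13], "twist": -10, "jaw": 40}, {"linear": [3, 20, 17], "twist": -10, "jaw": 40}, {"linear": [3, 17, 20], "twist": -10, "jaw": 40}], "grip_force": 30}}

```text
time: 1.1
eef_pos: [0.3574, -0.3348, 0.2025]
eef_rot: [-0.092, 0.702, 0.097, 0.699]
ft_force: [-0.1, -0.2, -0.3]
opening: 0.0342
```

```bash
python3 plan.py .49 -.217 .15 84
```

```text
t 1.1 p [ 0.3574 -0.3348  0.2025] head 15.4 tw -68.6 op 0.0342 F [-0.1 -0.2 -0.3] q [-0.75  0.07 -0.17  1.34  0.    0.55]
[ 7.5 11.2 22.7] -9.8
[ 7.5  7.2 24.3] -9.8
[ 7.5  2.9 25.2] -9.8
[ 7.5 -1.4 25.3] -9.8
[ 7.5 -5.7 24.7] -9.8
[ 7.5 -9.8 23.4] -9.8
[  7.5 -13.6  21.3] -9.8
N 7
```

{"method": "step_arm", "body": {"commands": [{"linear": [7.5, 11, 23], "twist": -9.8, "jaw": 45}, {"linear": [7.5, 7, 24], "twist": -9.8, "jaw": 45}, {"linear": [7.5, 3, 25], "twist": -9.8, "jaw": 45}, {"linear": [7.5, -1, 25], "twist": -9.8, "jaw": 45}, {"linear": [7.5, -6, 25], "twist": -9.8, "jaw": 45}, {"linear": [7.5, -10, 23], "twist": -9.8, "jaw": 45}, {"linear": [7.5, -14, 21], "twist": -9.8, "jaw": 45}, {"linear": [0, 0, 0], "twist": 0, "jaw": 45}]}}

```text
time: 2.1
eef_pos: [0.4907, -0.2089, 0.1448]
eef_rot: [-0.479, 0.516, 0.489, 0.515]
ft_force: [-0.8, -0.5, -0.5]
opening: 0.0385
```

```bash
python3 plan.py .49 -.217 .12 84.4; python3 - <<'E'
from h import *
a=cap('top','t1'); b=cap('side','s1')
A=a[120:290,370:540];B=b[90:260,350:520]
cv2.imwrite('pics/c1.png',cv2.resize(np.hstack([A,B]),None,fx=2.3,fy=2.3)[...,::-1])
E
```

```text
t 2.1 p [ 0.4907 -0.2089  0.1448] head 86.4 tw 2.0 op 0.0385 F [-0.8 -0.5 -0.5] q [-0.41  0.17 -0.18  1.24  0.   -0.34]
[24.8  0.2 -8.1] 2.0
N 1
```

View pics/c1.png

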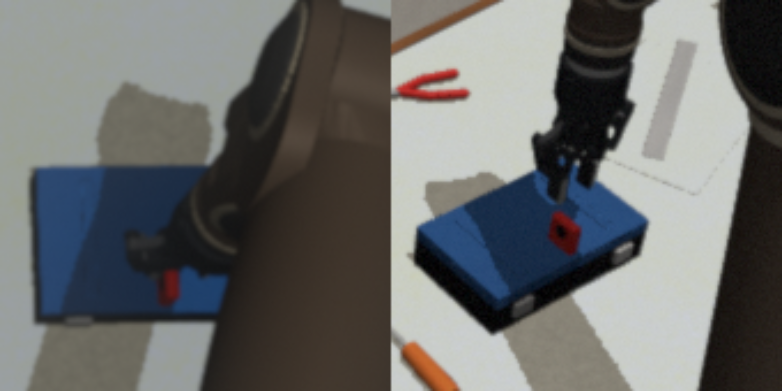

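The crop shows the open fingers above the lug, as expected. The lug is at (170,285) in the left half and (563,232) in the right. I centre on it and descend.

{"method": "step_arm", "body": {"commands": [{"linear": [5, 0, -8], "twist": 2, "jaw": 45}, {"linear": [0, 0, 0], "twist": 0, "jaw": 45}, {"linear": [25, 0, 0], "twist": 0, "jaw": 45}, {"linear": [25, 0, 0], "twist": 0, "jaw": 45}, {"linear": [22, 0, 0], "twist": 0, "jaw": 45}, {"linear": [0, 0, 0], "twist": 0, "jaw": 45}]}}

```text
time: 2.95
eef_pos: [0.4871, -0.2218, 0.0683]
eef_rot: [-0.467, 0.528, 0.474, 0.527]
ft_force: [0.1, -0.0, 0.6]
opening: 0.0383
```

```bash
python3 plan.py .49 -.216 .067 84.4; python3 - <<'E'
from h import *
b=cap('side','s2')
cv2.imwrite('pics/c2.png',cv2.resize(b[130:240,360:480],None,fx=5,fy=5,interpolation=cv2.INTER_CUBIC)[...,::-1])
E
```

```text
t 2.95 p [ 0.4871 -0.2218  0.0683] head 83.5 tw -0.9 op 0.0383 F [ 0.1 -0.   0.6] q [-0.43  0.2  -0.31  1.07  0.   -0.32]
[ 1.3 -2.2  6. ] -0.9
N 1
```

View pics/c2.png

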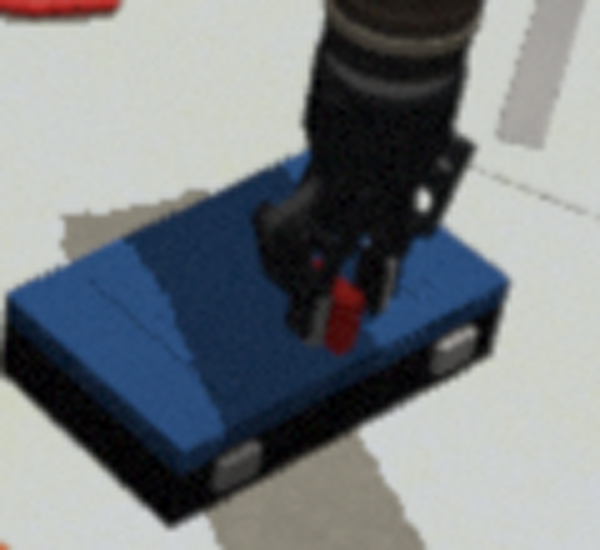

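The lug sits between the fingers (crop ~(345,315)). I make a small shift and close.

{"method": "step_arm", "body": {"commands": [{"linear": [1, -2, 5], "twist": -0.9, "jaw": 45}, {"linear": [0, 0, 0], "twist": 0, "jaw": 0}, {"linear": [0, 0, 0], "twist": 0, "jaw": 0}, {"linear": [0, 0, 0], "twist": 0, "jaw": 0}, {"linear": [0, 0, 0], "twist": 0, "jaw": 0}], "grip_force": 30}}

```text
time: 3.62
eef_pos: [0.492, -0.2162, 0.0714]
eef_rot: [-0.473, 0.522, 0.478, 0.525]
ft_force: [0.7, -0.6, -4.0]
opening: 0.0133
```

```bash
python3 plan.py .49 -.216 .067 84.4
```

```text
t 3.62 p [ 0.492  -0.2162  0.0714] head 84.5 tw 0.1 op 0.0133 F [ 0.7 -0.6 -4. ] q [-0.42  0.2  -0.31  1.07  0.01 -0.32]
[4.4 2.  0.1] 0.1
N 1
```

```bash
cat > arc.py <<'E'
import sys
from h import *
# case frame: origin hinge, along x; grasp = tcp+19mm up
yaw=-.097; ex=np.array([np.cos(yaw),np.sin(yaw)])
H=np.array([.491,-.2165])+.125*ex; r0=np.array([-.125,.0445+.003]); hz=.042
def st():
    s=arm.sense(); p=s['eef_pos']; g=np.array([(p[:2]-H)@ex,p[2]+.019-hz]); return s,g
s,g=st(); th=np.arctan2(r0[1],r0[0])-np.arctan2(g[1],g[0])
print('t',s['time'],'g',g.round(4),'r',np.linalg.norm(g).round(4),np.linalg.norm(r0).round(4),'theta',th.round(3),'F',s['ft_force'].round(1),'M',s['moment'].round(2),'op',s['opening'],'lat',(s['eef_pos'][:2]-H)@[-ex[1],ex[0]],'q',s['joints'].round(2))
d=float(sys.argv[1]); prev=g
for k in range(int(sys.argv[2])):
    t=th+d*(k+1); c,sn=np.cos(t),np.sin(t); n=np.array([c*r0[0]+sn*r0[1],-sn*r0[0]+c*r0[1]])
    dd=(n-prev)*1000; print('lin',[(-dd[1]).round(1),(-dd[0]).round(1),0]); prev=n
E
python3 arc.py .1 5
```

```text
t 3.625 g [-0.124   0.0484] r 0.1331 0.1337 theta 0.009 F [ 0.7 -0.6 -4. ] M [-0.32  0.07 -0.09] op 0.013280627822051094 lat 0.0003499943267632927 q [-0.42  0.2  -0.31  1.07  0.01 -0.32]
lin [np.float64(-12.4), np.float64(-4.9), 0]
lin [np.float64(-11.6), np.float64(-6.7), 0]
lin [np.float64(-10.9), np.float64(-7.8), 0]
lin [np.float64(-10.0), np.float64(-8.8), 0]
lin [np.float64(-9.1), np.float64(-9.8), 0]
```

{"method": "step_arm", "body": {"commands": [{"linear": [-12, -5, 0], "twist": 0, "jaw": 0}, {"linear": [-12, -6.5, 0], "twist": 0, "jaw": 0}, {"linear": [-11, -8, 0], "twist": 0, "jaw": 0}]}}

```text
time: 4.0
eef_pos: [0.5118, -0.2181, 0.1073]
eef_rot: [-0.472, 0.523, 0.478, 0.525]
ft_force: [1.9, 1.6, -7.1]
opening: 0.0135
```

```bash
python3 arc.py .12 5
```

```text
t 4.0 g [-0.1042  0.0843] r 0.134 0.1337 theta 0.317 F [ 1.9  1.6 -7.1] M [-0.27 -0.15 -0.12] op 0.01347710860159516 lat 0.00038988740186422804 q [-0.41  0.22 -0.2   1.16  0.01 -0.31]
lin [np.float64(-11.7), np.float64(-11.0), 0]
lin [np.float64(-10.5), np.float64(-12.2), 0]
lin [np.float64(-8.9), np.float64(-13.3), 0]
lin [np.float64(-7.3), np.float64(-14.3), 0]
lin [np.float64(-5.5), np.float64(-15.1), 0]
```

Low forces; it works.

{"method": "step_arm", "body": {"commands": [{"linear": [-11.5, -11, 0], "twist": 0, "jaw": 0}, {"linear": [-10.5, -12, 0], "twist": 0, "jaw": 0}, {"linear": [-9, -13, 0], "twist": 0, "jaw": 0}, {"linear": [-7, -14, 0], "twist": 0, "jaw": 0}]}}

```text
time: 4.5
eef_pos: [0.5619, -0.223, 0.1472]
eef_rot: [-0.47, 0.524, 0.48, 0.524]
ft_force: [-0.9, 0.0, -8.2]
opening: 0.0136
```

```bash
python3 arc.py .12 6
```

```text
t 4.5 g [-0.0538  0.1242] r 0.1354 0.1337 theta 0.799 F [-0.9  0.  -8.2] M [-0.31  0.37 -0.12] op 0.013554492329721996 lat 0.00037946475496765245 q [-0.38  0.3  -0.01  1.28  0.01 -0.28]
lin [np.float64(-3.9), np.float64(-15.7), 0]
lin [np.float64(-3.6), np.float64(-15.6), 0]
lin [np.float64(-1.7), np.float64(-15.9), 0]
lin [np.float64(0.2), np.float64(-16.0), 0]
lin [np.float64(2.1), np.float64(-15.9), 0]
lin [np.float64(4.0), np.float64(-15.5), 0]
```

{"method": "step_arm", "body": {"commands": [{"linear": [-4, -15.5, 0], "twist": 0, "jaw": 0}, {"linear": [-3.5, -15.5, 0], "twist": 0, "jaw": 0}, {"linear": [-1.5, -16, 0], "twist": 0, "jaw": 0}, {"linear": [0, -16, 0], "twist": 0, "jaw": 0}]}}

```text
time: 5.0
eef_pos: [0.6229, -0.229, 0.1586]
eef_rot: [-0.468, 0.527, 0.482, 0.521]
ft_force: [-3.3, 1.1, -4.9]
opening: 0.0135
```

```bash
python3 arc.py .12 6
```

```text
t 5.0 g [0.0075 0.1356] r 0.1358 0.1337 theta 1.263 F [-3.3  1.1 -4.9] M [-0.23  0.98 -0.07] op 0.013477877172458606 lat 0.00035438972316231864 q [-0.35  0.42  0.18  1.36  0.   -0.25]
lin [np.float64(3.9), np.float64(-15.8), 0]
lin [np.float64(3.7), np.float64(-15.6), 0]
lin [np.float64(5.6), np.float64(-15.0), 0]
lin [np.float64(7.3), np.float64(-14.3), 0]
lin [np.float64(9.0), np.float64(-13.3), 0]
lin [np.float64(10.5), np.float64(-12.1), 0]
```

{"method": "step_arm", "body": {"commands": [{"linear": [3, -15.5, 0], "twist": 0, "jaw": 0}, {"linear": [4, -15.5, 0], "twist": 0, "jaw": 0}, {"linear": [5.5, -15, 0], "twist": 0, "jaw": 0}, {"linear": [7, -14, 0], "twist": 0, "jaw": 0}]}}

```text
time: 5.5
eef_pos: [0.6819, -0.2348, 0.1422]
eef_rot: [-0.467, 0.528, 0.482, 0.52]
ft_force: [-2.4, 0.6, -0.3]
opening: 0.0132
```

```bash
python3 arc.py .12 6; python3 - <<'E'
from h import *
b=cap('side','s3')
cv2.imwrite('pics/c3.png',cv2.resize(b[60:240,330:510],None,fx=3.3,fy=3.3,interpolation=cv2.INTER_CUBIC)[...,::-1])
E
```

```text
t 5.5 g [0.0668 0.1192] r 0.1366 0.1337 theta 1.719 F [-2.4  0.6 -0.3] M [-0.13  1.02 -0.01] op 0.01318961241520338 lat 0.00030574485353708714 q [-0.33  0.54  0.34  1.39  0.   -0.23]
lin [np.float64(11.2), np.float64(-12.1), 0]
lin [np.float64(10.2), np.float64(-12.4), 0]
lin [np.float64(11.6), np.float64(-11.0), 0]
lin [np.float64(12.9), np.float64(-9.6), 0]
lin [np.float64(13.9), np.float64(-8.0), 0]
lin [np.float64(14.8), np.float64(-6.2), 0]
```

View pics/c3.png

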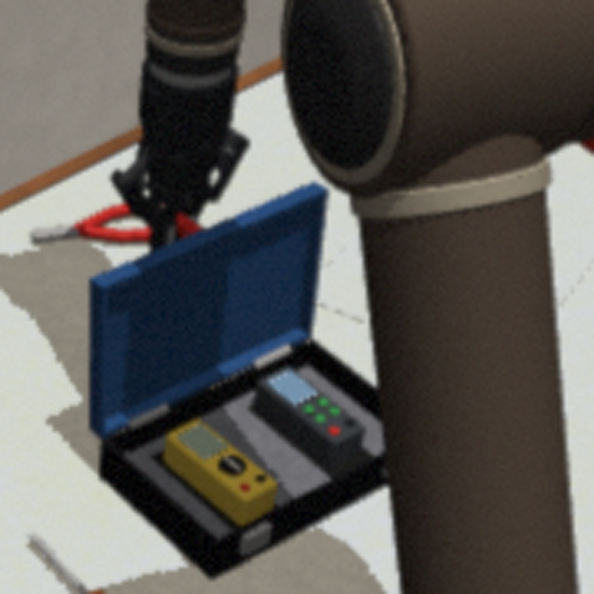

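The crop shows the lid past vertical. The yellow meter is in the left half of the case (220,470), the tester in the right half (310,415). I take the lid a bit further, release, and rise.

{"method": "step_arm", "body": {"commands": [{"linear": [8, -11, 0], "twist": 0, "jaw": 0}, {"linear": [9, -10, 0], "twist": 0, "jaw": 0}, {"linear": [0, 0, 0], "twist": 0, "jaw": 50}, {"linear": [0, 0, 0], "twist": 0, "jaw": 50}, {"linear": [0, 0, 0], "twist": 0, "jaw": 50}, {"linear": [0, 0, 0], "twist": 0, "jaw": 50}]}}

```text
time: 6.3
eef_pos: [0.7068, -0.2373, 0.1244]
eef_rot: [-0.468, 0.527, 0.481, 0.521]
ft_force: [-1.1, 0.2, 0.4]
opening: 0.0427
```

```bash
python3 arc.py .12 1; python3 - <<'E'
from h import *
b=cap('side','s4'); a=cap('top','t4')
cv2.imwrite('pics/c4.png',cv2.resize(np.hstack([b[60:240,330:510],a[120:300,350:530]]),None,fx=2.2,fy=2.2,interpolation=cv2.INTER_CUBIC)[...,::-1])
E
```

```text
t 6.3 g [0.0918 0.1014] r 0.1368 0.1337 theta 1.944 F [-1.1  0.2  0.4] M [ 0.04 -0.05  0.03] op 0.04265810533558873 lat 0.00018723876987506815 q [-0.32  0.59  0.38  1.38  0.   -0.23]
lin [np.float64(13.7), np.float64(-9.2), 0]
```

View pics/c4.png

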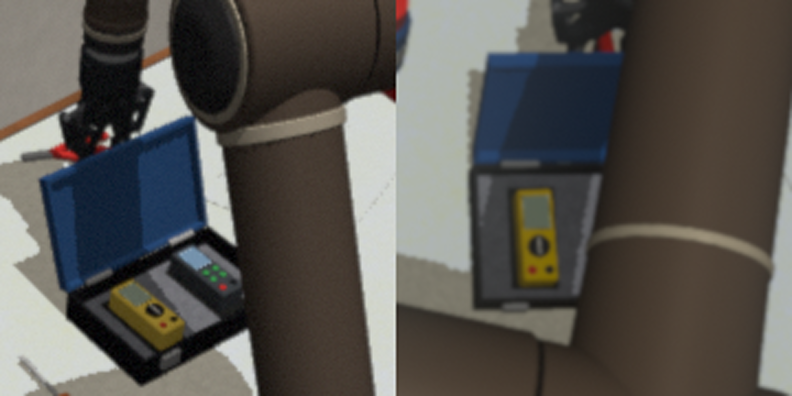

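The lid rests at its stop, with the jaws open. I rise and measure the meter from these views.

{"method": "step_arm", "body": {"commands": [{"linear": [-6, -5, 0], "twist": 0, "jaw": 55}, {"linear": [-25, 0, 0], "twist": 0, "jaw": 55}, {"linear": [-40, 0, 0], "twist": 0, "jaw": 55}, {"linear": [-50, 0, 0], "twist": 0, "jaw": 55}, {"linear": [-30, 0, 0], "twist": 0, "jaw": 55}, {"linear": [0, 0, 0], "twist": 0, "jaw": 55}]}}

```text
time: 7.15
eef_pos: [0.7151, -0.2389, 0.2815]
eef_rot: [-0.469, 0.526, 0.48, 0.522]
ft_force: [0.7, 0.3, 0.9]
opening: 0.0469
```

```bash
cat > met.py <<'E'
from h import *
import sys
def meter(ft,fs,z):
    for n,f in(('top',ft),('side',fs)):
        if f is None: continue
        m=mask(load(f),18,34,110,60); 
        m[:, :330 if n=='top' and z>.04 else 0]=0
        c=[c for c in blobs(m,100)]
        for k in c[:3]:
            k=cv2.convexHull(k); r=cv2.minAreaRect(k); B=cv2.boxPoints(r); W=np.array([onz(n,*p,z)[:2] for p in B]); e=np.roll(W,-1,0)-W; l=np.linalg.norm(e,axis=1); i=l.argmax()
            print(n,cv2.contourArea(k),'px',np.round(r[0],1),'ctr',W.mean(0).round(4),'len',l.round(3),'ang',round(float(np.degrees(np.arctan2(e[i][1],e[i][0]))),1))
meter(sys.argv[1],sys.argv[2],float(sys.argv[3]))
E
python3 met.py t4 s4 .048; python3 -c "
from h import *
cap('top','t5');cap('side','s5');s=arm.sense();print(s['eef_pos'],s['ft_force'])"; python3 met.py t5 s5 .048
```

```text
top 772.0 px [413.3 227.2] ctr [ 0.5406 -0.1631] len [0.042 0.104 0.042 0.104] ang 175.8
side 573.5 px [396.1 202.4] ctr [ 0.5329 -0.1514] len [0.064 0.12  0.061 0.116] ang 175.1
[ 0.71452866 -0.23873412  0.27835613] [-0.65644541  0.73714294 -0.49306642]
top 724.5 px [413.4 226.9] ctr [ 0.5413 -0.1634] len [0.042 0.102 0.041 0.102] ang 175.8
side 573.5 px [396.1 202.4] ctr [ 0.5329 -0.1514] len [0.064 0.12  0.061 0.116] ang 175.1
```

View pics/t5.png

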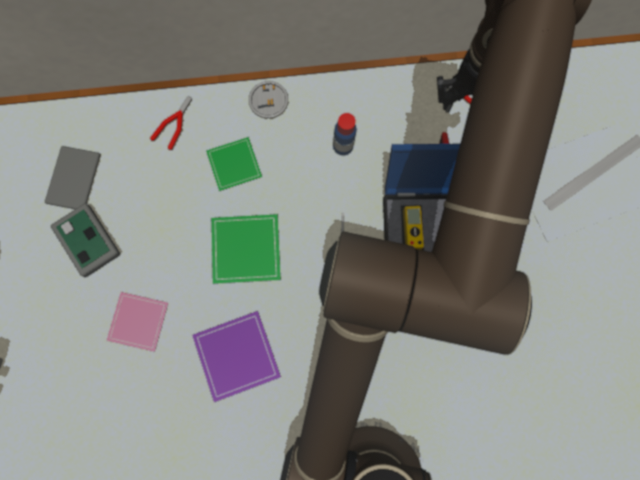

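```bash
python3 plan.py .541 -.1645 .27 85.5 4
```

```text
t 7.25 p [ 0.7145 -0.2387  0.2784] head 84.3 tw -1.2 op 0.047 F [-0.7  0.7 -0.5] q [-0.32  0.69  0.88  1.79  0.   -0.22]
[ 2.1 45.  14.2] -0.3
[ 2.1 44.9 14.4] -0.3
[ 2.1 44.9 14.6] -0.3
[ 2.1 44.8 14.9] -0.3
N 4
```

{"method": "step_arm", "body": {"commands": [{"linear": [2, 45, 14], "twist": -0.3, "jaw": 58}, {"linear": [2, 45, 14], "twist": -0.3, "jaw": 58}, {"linear": [2, 45, 15], "twist": -0.3, "jaw": 58}, {"linear": [2, 45, 15], "twist": -0.3, "jaw": 58}, {"linear": [40, 0, 0], "twist": 0, "jaw": 58}, {"linear": [50, 0, 0], "twist": 0, "jaw": 58}, {"linear": [50, 0, 0], "twist": 0, "jaw": 58}, {"linear": [0, 0, 0], "twist": 0, "jaw": 58}]}}

```text
time: 8.25
eef_pos: [0.5239, -0.1582, 0.112]
eef_rot: [-0.466, 0.526, 0.494, 0.512]
ft_force: [0.3, 0.4, 0.6]
opening: 0.0496
```

```bash
python3 plan.py .541 -.1645 .085 85.5 1;python3 -c "
from h import *
cap('top','t6');cap('side','s6')"; python3 met.py t6 s6 .048
```

```text
t 8.25 p [ 0.5239 -0.1582  0.112 ] head 85.6 tw 0.1 op 0.0496 F [0.3 0.4 0.6] q [-0.3   0.23 -0.18  1.21  0.   -0.22]
[ 27.  -17.5  -4.9] 0.1
N 1
top 385.5 px [414.2 236.6] ctr [ 0.5182 -0.1619] len [0.041 0.057 0.041 0.057] ang 175.8
side 569.5 px [396.  202.5] ctr [ 0.5328 -0.151 ] len [0.063 0.12  0.059 0.116] ang 174.6
```

View pics/s6.png

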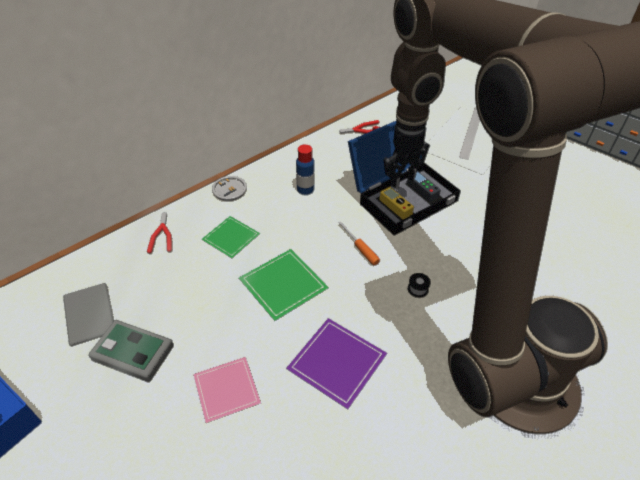

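The side view shows the gripper over the yellow meter at (397,203), slightly short in x. I correct, then descend to just above the meter and check.

{"method": "step_arm", "body": {"commands": [{"linear": [15, -17, -5], "twist": 0, "jaw": 58}, {"linear": [10, 0, 0], "twist": 0, "jaw": 58}, {"linear": [0, 0, 0], "twist": 0, "jaw": 58}]}}

```text
time: 8.72
eef_pos: [0.5473, -0.1665, 0.0975]
eef_rot: [-0.472, 0.522, 0.489, 0.515]
ft_force: [0.9, 0.0, -0.5]
opening: 0.0495
```

```bash
python3 plan.py .541 -.1645 .016 85.5 3;python3 -c "
from h import *
a=cap('top','t7');b=cap('side','s7')
cv2.imwrite('pics/c7.png',cv2.resize(np.hstack([b[110:240,340:470],a[170:300,370:500]]),None,fx=3,fy=3,interpolation=cv2.INTER_CUBIC)[...,::-1])
"
```

```text
t 8.72 p [ 0.5473 -0.1665  0.0975] head 85.6 tw 0.1 op 0.0495 F [ 0.9  0.  -0.5] q [-0.3   0.27 -0.16  1.17  0.   -0.22]
[27.2  2.1  0.5] 0.0
[27.2  2.1  0.5] 0.0
[27.2  2.1  0.5] 0.0
N 3
```

View pics/c7.png

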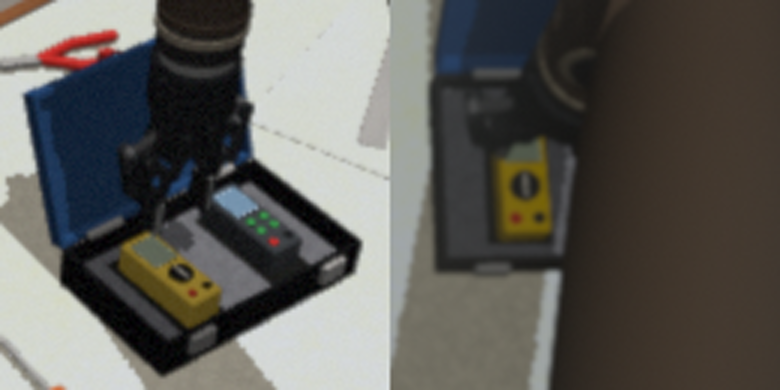

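{"method": "step_arm", "body": {"commands": [{"linear": [20, 6, 2], "twist": 0, "jaw": 58}, {"linear": [18, 0, 0], "twist": 0, "jaw": 58}, {"linear": [0, 0, 0], "twist": 0, "jaw": 58}]}}

```text
time: 9.2
eef_pos: [0.5416, -0.1639, 0.0628]
eef_rot: [-0.474, 0.521, 0.487, 0.516]
ft_force: [-0.2, 0.5, 0.3]
opening: 0.0494
```

```bash
python3 plan.py .541 -.1645 .016 85.5 3;python3 -c "
from h import *
b=cap('side','s8')
cv2.imwrite('pics/c8.png',cv2.resize(b[140:240,350:470],None,fx=5,fy=5,interpolation=cv2.INTER_CUBIC)[...,::-1])
"
```

```text
t 9.2 p [ 0.5416 -0.1639  0.0628] head 85.6 tw 0.1 op 0.0494 F [-0.2  0.5  0.3] q [-0.3   0.27 -0.24  1.08  0.   -0.22]
[15.6  0.2 -0.2] 0.0
[15.6  0.2 -0.2] 0.0
[15.6  0.2 -0.2] 0.0
N 3
```

View pics/c8.png

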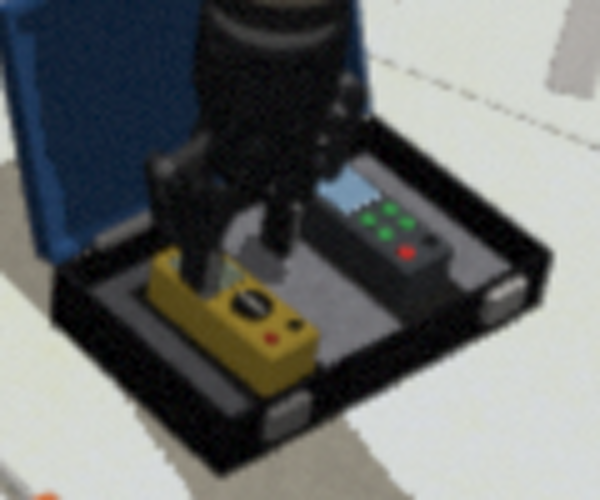

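```bash
python3 -c "
from h import *
for u,v in((389.5,198),(406,190.5)):
  for z in(.065,.075): print(u,z,onz('side',u,v,z).round(4))
# meter top corners from crop: left-far, left-near, right-near
for u,v in((350+150/5,140+293/5),(350+262/5,140+370/5),(350+318/5,140+338/5)): print(onz('side',u,v,.048).round(4))
"
```

```text
389.5 0.065 [ 0.5435 -0.135   0.065 ]
389.5 0.075 [ 0.5366 -0.1265  0.075 ]
406 0.065 [ 0.5356 -0.1911  0.065 ]
406 0.075 [ 0.5288 -0.182   0.075 ]
[ 0.5702 -0.128   0.048 ]
[ 0.4895 -0.1311  0.048 ]
[ 0.487  -0.1721  0.048 ]
```

```bash
python3 -c "
from h import *
s=cv2.imread('pics/s4.png')[175:230,370:430];t=cv2.imread('pics/t4.png')[195:265,395:455]
f=lambda i:cv2.resize(i,(395,395*i.shape[0]//i.shape[1]),interpolation=cv2.INTER_NEAREST)
a,b=f(s),f(t);h=max(a.shape[0],b.shape[0]);o=np.zeros((h,790,3),np.uint8);o[:a.shape[0],:395]=a;o[:b.shape[0],395:]=b
cv2.imwrite('pics/z4.png',np.clip(o*1.6,0,255).astype(np.uint8))
yaw=np.radians(-4.2);ex=np.array([np.cos(yaw),np.sin(yaw)]);ey=np.array([-ex[1],ex[0]])
for z in(.048,.016):
  for sx,sy in((1,1),(1,-1),(-1,-1),(-1,1)):
    p=np.array([.541,-.1645])+sx*.05*ex+sy*.019*ey
    A=proj('side',[*p,z]);B=proj('top',[*p,z]); print(z,sx,sy,((A-[370,175])*6.58).round(),((B-[395,195])*6.58+[395,0]).round())
"
```

```text
0.048 1 1 [ 64. 106.] [455.  73.]
0.048 1 -1 [132.  71.] [563.  69.]
0.048 -1 -1 [295. 203.] [584. 347.]
0.048 -1 1 [226. 241.] [475. 351.]
0.016 1 1 [ 57. 162.] [440.  97.]
0.016 1 -1 [124. 126.] [546.  93.]
0.016 -1 -1 [284. 258.] [567. 365.]
0.016 -1 1 [216. 296.] [460. 369.]
```

View pics/z4.png

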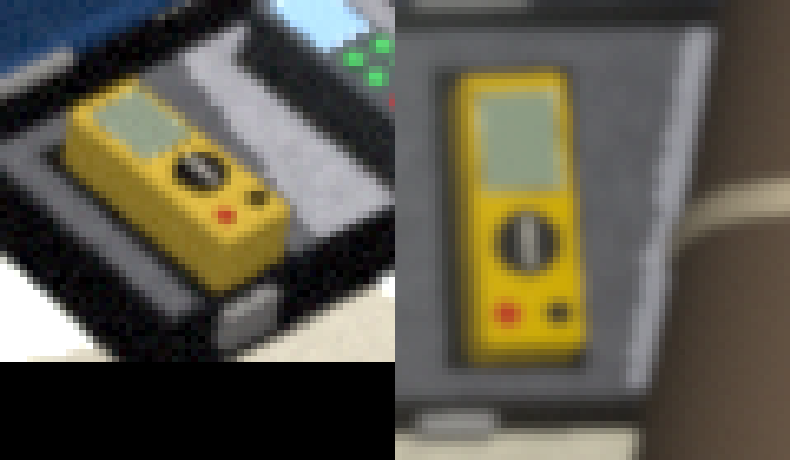

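The drawn corners match the predicted pose within about 1 mm (meter (0.541, -0.1645), heading -4.2°). I descend.

{"method": "step_arm", "body": {"commands": [{"linear": [15, 0, 0], "twist": 0, "jaw": 58}, {"linear": [15, 0, 0], "twist": 0, "jaw": 58}, {"linear": [13, 0, 0], "twist": 0, "jaw": 58}, {"linear": [0, 0, 0], "twist": 0, "jaw": 58}]}}

```text
time: 9.75
eef_pos: [0.5422, -0.1639, 0.0193]
eef_rot: [-0.475, 0.521, 0.486, 0.517]
ft_force: [-0.1, -0.3, 0.8]
opening: 0.0497
```

```bash
python3 plan.py .541 -.1645 .016 85.5 1;python3 -c "
from h import *
b=cap('side','s9')
cv2.imwrite('pics/c9.png',cv2.resize(b[140:240,350:470],None,fx=5,fy=5,interpolation=cv2.INTER_CUBIC)[...,::-1])
"
```

```text
t 9.75 p [ 0.5422 -0.1639  0.0193] head 85.6 tw 0.1 op 0.0497 F [-0.1 -0.3  0.8] q [-0.3   0.3  -0.3   0.99  0.   -0.22]
[ 3.3  1.2 -0.7] 0.1
N 1
```

View pics/c9.png

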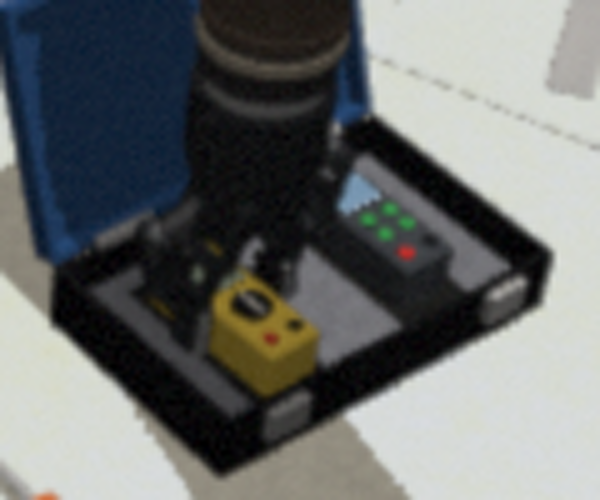

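The fingers straddle the meter without contact. I close with moderate force.

{"method": "step_arm", "body": {"commands": [{"linear": [2.5, 1, 0], "twist": 0, "jaw": 58}, {"linear": [0, 0, 0], "twist": 0, "jaw": 20}, {"linear": [0, 0, 0], "twist": 0, "jaw": 20}, {"linear": [0, 0, 0], "twist": 0, "jaw": 20}], "grip_force": 40}}

```text
time: 10.3
eef_pos: [0.5419, -0.1641, 0.0179]
eef_rot: [-0.475, 0.521, 0.486, 0.517]
ft_force: [0.1, 0.1, -3.2]
opening: 0.0374
```

```bash
python3 plan.py .541 -.1645 .016 85.5 1
```

```text
t 10.3 p [ 0.5419 -0.1641  0.0179] head 85.6 tw 0.1 op 0.0374 F [ 0.1  0.1 -3.2] q [-0.3   0.3  -0.3   0.98  0.   -0.22]
[ 1.9  0.8 -0.4] 0.1
N 1
```

Grip at 37.4 mm, which fits the meter's 38 mm width. I lift, gently at first.

{"method": "step_arm", "body": {"commands": [{"linear": [-8, 0, 0], "twist": 0, "jaw": 20}, {"linear": [-15, 0, 0], "twist": 0, "jaw": 20}, {"linear": [-25, 0, 0], "twist": 0, "jaw": 20}, {"linear": [-30, 0, 0], "twist": 0, "jaw": 20}, {"linear": [-25, 0, 0], "twist": 0, "jaw": 20}, {"linear": [0, 0, 0], "twist": 0, "jaw": 20}]}}

```text
time: 11.05
eef_pos: [0.5438, -0.165, 0.1286]
eef_rot: [-0.476, 0.52, 0.485, 0.518]
ft_force: [0.2, -0.8, -3.5]
opening: 0.0374
```

```bash
python3 plan.py .5425 .2298 .12 87 ;python3 -c "
from h import *
b=cap('side','s10')
cv2.imwrite('pics/c10.png',cv2.resize(b[110:240,330:470],None,fx=4.5,fy=4.5,interpolation=cv2.INTER_CUBIC)[...,::-1])
"
```

```text
t 11.05 p [ 0.5438 -0.165   0.1286] head 85.6 tw -1.4 op 0.0374 F [ 0.2 -0.8 -3.5] q [-0.3   0.24 -0.13  1.22  0.   -0.22]
[ 1.1  4.  49.2] -0.2
[ 1.1  3.8 49.2] -0.2
[ 1.1  3.7 49.2] -0.2
[ 1.1  3.5 49.2] -0.2
[ 1.1  3.4 49.2] -0.2
[ 1.1  3.2 49.2] -0.2
[ 1.1  3.  49.3] -0.2
[ 1.1  2.9 49.3] -0.2
N 8
```

View pics/c10.png

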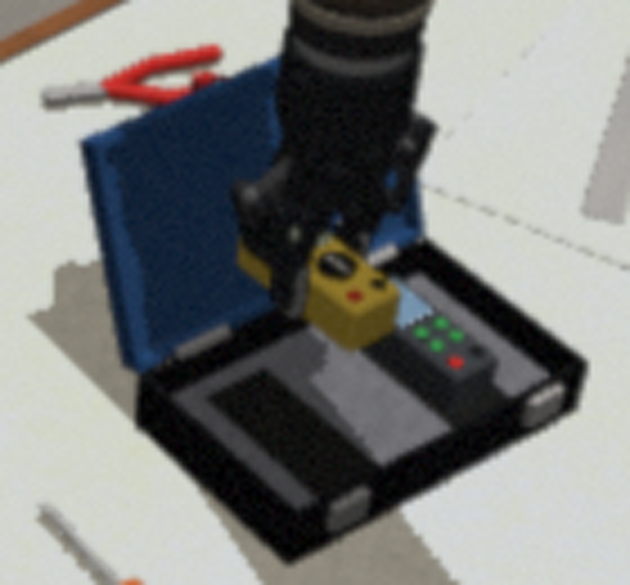

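The meter is lifted level and the tester stays in the case. I carry it to the mat with gentle acceleration.

{"method": "step_arm", "body": {"commands": [{"linear": [0, 2, 25], "twist": 0, "jaw": 20}, {"linear": [0, 3, 40], "twist": -0.2, "jaw": 20}, {"linear": [0, 4, 50], "twist": -0.2, "jaw": 20}, {"linear": [0, 4, 50], "twist": -0.2, "jaw": 20}, {"linear": [0, 4, 50], "twist": -0.2, "jaw": 20}, {"linear": [0, 3, 50], "twist": -0.2, "jaw": 20}, {"linear": [0, 3, 45], "twist": -0.2, "jaw": 20}, {"linear": [0, 2, 35], "twist": -0.2, "jaw": 20}]}}

```text
time: 12.1
eef_pos: [0.537, 0.1884, 0.1195]
eef_rot: [-0.477, 0.52, 0.493, 0.509]
ft_force: [0.0, 0.5, -2.6]
opening: 0.0375
```

```bash
python3 plan.py .5437 .2298 .08 87 
```

```text
t 12.1 p [0.537  0.1884 0.1195] head 86.7 tw -0.3 op 0.0375 F [ 0.   0.5 -2.6] q [ 0.33  0.25 -0.14  1.21  0.01  0.39]
[19.7 -2.1 20.9] -0.2
[19.7 -2.2 20.9] -0.2
N 2
```

{"method": "step_arm", "body": {"commands": [{"linear": [5, -3, 18], "twist": 0, "jaw": 20}, {"linear": [15, -3, 14], "twist": 0, "jaw": 20}, {"linear": [15, 0, 5], "twist": 0, "jaw": 20}, {"linear": [0, 0, 0], "twist": 0, "jaw": 20}]}}

```text
time: 12.6
eef_pos: [0.5426, 0.2264, 0.0779]
eef_rot: [-0.477, 0.521, 0.494, 0.506]
ft_force: [-0.9, -0.6, -2.9]
opening: 0.0372
```

```bash
python3 plan.py .5437 .2298 .006 87 ; python3 -c "
from h import *
a=cap('top','t11');b=cap('side','s11')
cv2.imwrite('pics/c11.png',cv2.resize(np.hstack([b[200:330,220:350],a[180:310,190:320]]),None,fx=3,fy=3,interpolation=cv2.INTER_CUBIC)[...,::-1])
"; python3 met.py t11 s11 .12
```

```text
t 12.6 p [0.5426 0.2264 0.0779] head 86.8 tw -0.2 op 0.0372 F [-0.9 -0.6 -2.9] q [ 0.39  0.31 -0.15  1.14  0.01  0.44]
[36.  -0.5  1.7] -0.1
[36.  -0.5  1.7] -0.1
N 2
side 455.5 px [287.6 262.3] ctr [0.5049 0.2397] len [0.049 0.077 0.047 0.074] ang 173.9
```

View pics/c11.png

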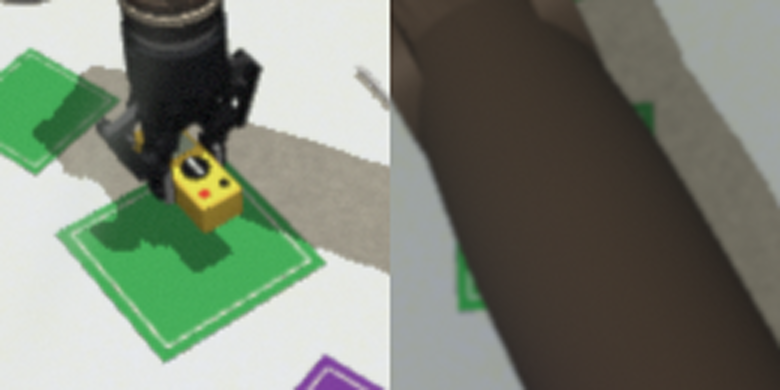

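The meter hangs level over the large green mat. I lower it slowly to contact.

{"method": "step_arm", "body": {"commands": [{"linear": [22, -1, 3], "twist": 0, "jaw": 20}, {"linear": [22, 0, 0], "twist": 0, "jaw": 20}, {"linear": [15, 0, 0], "twist": 0, "jaw": 20}, {"linear": [4, 0, 0], "twist": 0, "jaw": 20}, {"linear": [0, 0, 0], "twist": 0, "jaw": 20}]}}

```text
time: 13.32
eef_pos: [0.5457, 0.2273, 0.0189]
eef_rot: [-0.477, 0.52, 0.491, 0.511]
ft_force: [0.1, 0.7, -2.4]
opening: 0.0373
```

```bash
python3 plan.py .5437 .2298 .005 87
```

```text
t 13.32 p [0.5457 0.2273 0.0189] head 86.5 tw -0.5 op 0.0373 F [ 0.1  0.7 -2.4] q [ 0.39  0.34 -0.24  1.01  0.01  0.45]
[13.9  2.2  2.3] -0.5
N 1
```

{"method": "step_arm", "body": {"commands": [{"linear": [6, 2, 2.5], "twist": 0, "jaw": 20}, {"linear": [3, 0, 0], "twist": 0, "jaw": 20}, {"linear": [2, 0, 0], "twist": 0, "jaw": 20}, {"linear": [1, 0, 0], "twist": 0, "jaw": 20}]}}

```text
time: 13.82
eef_pos: [0.5446, 0.2308, 0.008]
eef_rot: [-0.478, 0.519, 0.491, 0.511]
ft_force: [-0.7, 0.6, -1.5]
opening: 0.0376
```

```bash
python3 plan.py .5437 .2298 .005 87; python3 -c "
from h import *
b=cap('side','s12')
cv2.imwrite('pics/c12.png',cv2.resize(b[220:330,230:340],None,fx=5,fy=5,interpolation=cv2.INTER_CUBIC)[...,::-1])
"
```

```text
t 13.82 p [0.5446 0.2308 0.008 ] head 86.5 tw -0.5 op 0.0376 F [-0.7  0.6 -1.5] q [ 0.39  0.35 -0.25  0.98  0.01  0.46]
[ 3.   0.8 -1. ] -0.5
N 1
```

View pics/c12.png

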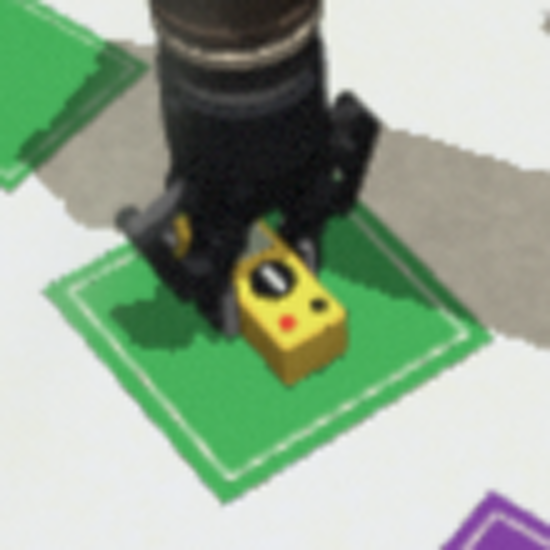

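{"method": "step_arm", "body": {"commands": [{"linear": [1.5, 0.5, -1], "twist": 0, "jaw": 20}, {"linear": [1.5, 0, 0], "twist": 0, "jaw": 20}, {"linear": [0, 0, 0], "twist": 0, "jaw": 20}]}}

```text
time: 14.25
eef_pos: [0.5441, 0.2298, 0.0051]
eef_rot: [-0.478, 0.519, 0.491, 0.512]
ft_force: [-0.4, -0.7, -2.3]
opening: 0.0371
```

{"method": "step_arm", "body": {"commands": [{"linear": [1, 0, 0], "twist": 0, "jaw": 20}, {"linear": [0, 0, 0], "twist": 0, "jaw": 20}]}}

```text
time: 14.5
eef_pos: [0.5443, 0.2299, 0.0051]
eef_rot: [-0.478, 0.518, 0.491, 0.512]
ft_force: [-0.7, -0.5, -2.4]
opening: 0.0373
```

{"method": "step_arm", "body": {"commands": [{"linear": [1.5, 0, 0], "twist": 0, "jaw": 20}, {"linear": [0, 0, 0], "twist": 0, "jaw": 20}]}}

```text
time: 14.75
eef_pos: [0.5445, 0.23, 0.005]
eef_rot: [-0.478, 0.518, 0.491, 0.512]
ft_force: [0.0, -0.5, -3.1]
opening: 0.0378
```

{"method": "step_arm", "body": {"commands": [{"linear": [2.5, 0, 0], "twist": 0, "jaw": 20}]}}

```text
time: 14.88
eef_pos: [0.5447, 0.2301, 0.0047]
eef_rot: [-0.478, 0.518, 0.49, 0.513]
ft_force: [-11.4, -4.7, 28.8]
opening: 0.0377
```

{"method": "step_arm", "body": {"commands": [{"linear": [1.5, 0, 0], "twist": 0, "jaw": 20}]}}

```text
time: 15.0
eef_pos: [0.5447, 0.2301, 0.0048]
eef_rot: [-0.478, 0.517, 0.49, 0.513]
ft_force: [-4.7, -1.0, 8.8]
opening: 0.037
```

Contact is confirmed. I settle and release, opening only part way.

{"method": "step_arm", "body": {"commands": [{"linear": [-0.5, 0, 0], "twist": 0, "jaw": 20}, {"linear": [0, 0, 0], "twist": 0, "jaw": 20}, {"linear": [0, 0, 0], "twist": 0, "jaw": 60}, {"linear": [0, 0, 0], "twist": 0, "jaw": 60}, {"linear": [0, 0, 0], "twist": 0, "jaw": 60}]}}

```text
time: 15.62
eef_pos: [0.5451, 0.2303, 0.0045]
eef_rot: [-0.478, 0.517, 0.49, 0.513]
ft_force: [0.5, -0.4, -0.0]
opening: 0.0514
```

{"method": "step_arm", "body": {"commands": [{"linear": [-10, 0, 0], "twist": 0, "jaw": 60}, {"linear": [-25, 0, 0], "twist": 0, "jaw": 60}, {"linear": [-40, 0, 0], "twist": 0, "jaw": 60}, {"linear": [-50, 0, 0], "twist": 0, "jaw": 60}, {"linear": [-40, 0, 0], "twist": 0, "jaw": 60}, {"linear": [0, 40, 0], "twist": 0, "jaw": 60}, {"linear": [0, 50, 0], "twist": 0, "jaw": 60}, {"linear": [0, 50, 0], "twist": 0, "jaw": 60}]}}

```text
time: 16.62
eef_pos: [0.4083, 0.2381, 0.1822]
eef_rot: [-0.478, 0.516, 0.489, 0.516]
ft_force: [-1.2, 0.6, 0.1]
opening: 0.0512
```

```bash
python3 plan.py .3 .2 .2 87|head -1; python3 -c "
from h import *
a=cap('top','t13');b=cap('side','s13')
"; python3 met.py t13 s13 .035
```

```text
t 16.62 p [0.4083 0.2381 0.1822] head 86.3 tw -0.7 op 0.0512 F [-1.2  0.6  0.1] q [ 0.52  0.03 -0.25  1.29  0.02  0.58]
top 438.5 px [243.7 244.5] ctr [0.5451 0.2289] len [0.037 0.098 0.037 0.098] ang 177.3
side 677.0 px [281.8 277.2] ctr [0.5363 0.2372] len [0.049 0.118 0.046 0.115] ang 175.8
```

View pics/s13.png

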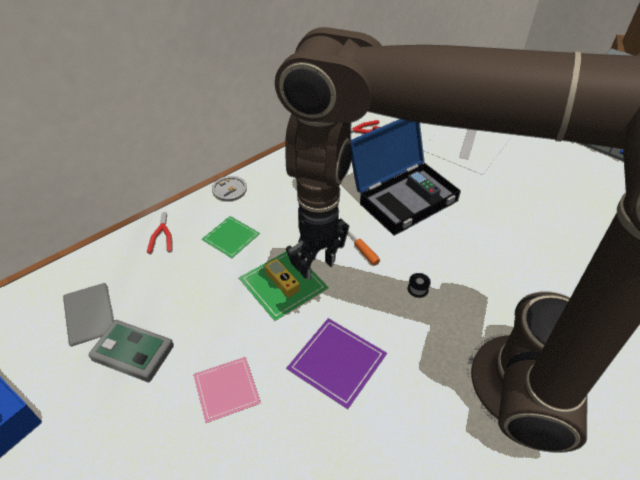

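View pics/t13.png

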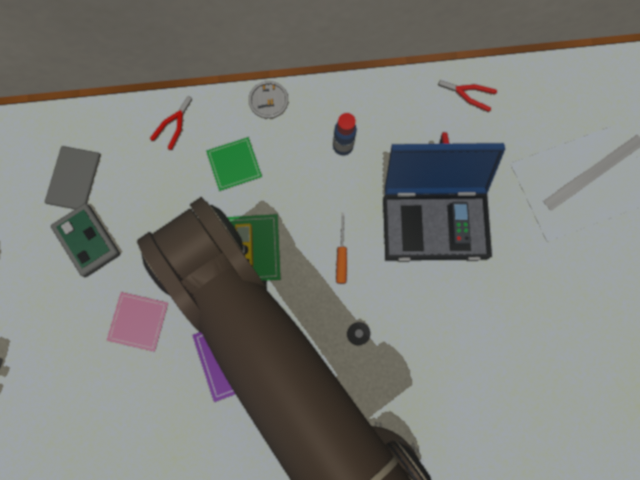

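Both views show the lid open at its stop (445,165 top) and the tester in the case (459,225). The meter is face up on the mat, centre about (0.545, 0.229) against the mat's (0.543, 0.230), with the arm clear. I let it settle and hand in.

{"method": "step_arm", "body": {"commands": [{"linear": [0, 0, 0], "twist": 0, "jaw": 60}, {"linear": [0, 0, 0], "twist": 0, "jaw": 60}, {"linear": [0, 0, 0], "twist": 0, "jaw": 60}, {"linear": [0, 0, 0], "twist": 0, "jaw": 60}]}}

```text
time: 17.23
eef_pos: [0.4076, 0.238, 0.1838]
eef_rot: [-0.479, 0.515, 0.489, 0.516]
ft_force: [-0.0, -0.5, 0.5]
opening: 0.0512
```

```bash
python3 -c "
from h import *
s=arm.sense();print(s['time'],s['eef_pos'],np.abs(s['dq']).max(),s['ft_force']);print(arm.finish_job())"
```

```text
17.225 [0.40757118 0.23801884 0.18380678] 0.009691309976630518 [-0.0127392 -0.5187208  0.5370194]
the job is handed in; nothing more can be done
None
```

I opened the lid by its lug, past its balance point, and it rests at its stop. I then lifted out the yellow meter, laid it face up on the large green mat and handed the job in at 17.2 s.

**Last checks:** The meter's centre is within about 2 mm of the mat's centre in the top view, where the arm hid part of the meter. The side view's raw centre read about 10 mm off, because its yellow outline takes in the meter's side faces. The tester lies in the case, nothing else was moved, and the arm is clear of everything and still.

**Touchdown:** Laying the meter down was less gentle than I meant: as it met the mat, one row read about 29 N upward (31 N in total) at the wrist. I eased off before releasing it, below the 40 N and 120 N limits.

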